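Proof-pull a face-shield headband

TASK

The red face-shield headband lies looped over the pin of the spring pull tester. Proof-load it: grip it by its black brow piece and pull it along the tester until the orange pointer stands in the green zone (about 12 N; the band's size adjuster is set differently each time, so the slack is not known), hold it there for a full second and never let it run into the red, then ease it back until the pointer is home, without letting it snap. Finally lift the band off the pin and lay it flat and lengthwise in the middle of the green mat, leaving everything else on the table alone.

Things in the scene. Friction and masses are not known exactly. Their poses are not given: they have to be found in the camera images.
- tester: Bench pull tester fixed to the table; x = pull direction, z up, origin on the table under the pin's home. Grey base 430 x 160 x 12 mm. Two aluminium rails (|y| = 42 to 78 mm, x = -85 to +170 mm, tops 35 mm above the table) carry the band, an open channel between them. Blue spring housing, x = -245 to -85 mm, 90 mm wide, 75 mm high, a white, green and red scale on top.
- pull_slide (a joint): Travel of the tester's sprung pin and orange pointer in m, 0 = home, stop at 0.060. Spring about 0.3 N per mm. Green zone 0.034 to 0.044; red zone begins at 0.050.
- pin_home (a point): On the axis of the sprung steel pin when home, at rail-top height (35 mm above the table). The pin is 14 mm in diameter, its top 70 mm above the table; it moves along the tester's +x when pulled.
- pointer (a point): Middle of the orange pointer bar (60 mm long, 3 mm wide) on top of the housing, 80 mm above the table; moves with the pin.
- green_mark (a point): Fixed point in the middle of the green zone, at the pointer's height: the pointer is 39 mm short of it when home.
- headband: Red headband: loop 132 mm wide, 159 to 181 long, 24 high, about 140 g. Origin: underside, mid-loop; x towards the black brow piece, which starts pointing along the pull direction. Red arms at y = +-62 mm. Black rear cross bar, 8 mm thick, centred at x = -75 mm, is the size adjuster: clicked anywhere from there to x = -97 mm, differently each time; it holds its setting under load.
- headband_grip (a point): Middle of the brow piece (75 mm ahead of the band's origin), 14 mm above the band's underside; axes as the headband. The brow piece is a straight upright bar across x: 10 mm thick, 68 mm wide, 24 mm high.
- mat: Green mat fixed on the table, 290 mm (its x) x 210 mm (its y) x 4 mm; origin at the centre of its underside.
- spare_band: Blue headband of the same shape, a bystander; origin as the red one.
- sanitiser: Clear bottle, 64 mm diameter, 170 mm high, a bystander; origin under its centre.
- mug: White mug, 82 mm diameter, 95 mm high, a bystander; origin under its centre.
- screwdriver: Screwdriver lying on the table, a bystander.
- tape_roll: Brown roll of tape, 100 mm diameter, 48 mm high, a bystander; origin under its centre.
Not all that is in view belongs to the job. Leave any purple or turquoise look-alike of the headband alone.

How it is judged:
By the outcome, as a careful person would: the job done as asked, in the order asked, and still so for the second after the job is handed in, with the robot touching nothing.
It also fails if it takes over 54 s, if anything falls off the work surface, if the arm or the gripper's body presses on something with over 40 N, if the wrist force passes 120 N, or if a joint passes its speed limit or range.

ROBOT

A 6-joint arm with a two-finger parallel gripper is mounted at the origin on the work surface. World frame = base frame: x ahead of the robot, y to its left, z up, the work surface at z = 0. Lengths are in m, angles in rad, forces in N, time in s.
With the tool pointing down it reaches from about 0.3 to 0.875 m from the base axis. Payload 6.4 kg.
Tool frame: the origin (TCP) lies on the mounting face of the last link; the fingertips stand 173 mm ahead of it and the grasp point (between the pads) lies 155 mm ahead of it (ctrl.tip_reach is the distance from the TCP to the fingertips, in m); z points along the fingers, y is the line along which they close (so a half turn about z gives the same grasp; the last joint's range is limited). The gripper opens to 85 mm and grips with 20 to 120 N. Pads are 22 mm wide; open, the fingers measure 114 mm over their backs; the gripper's body (76 mm by 85 mm) begins 54 mm behind the grasp point. The pads swing forward as they close: fully open they stand 13 mm farther back than shut.
Start: joints at [-1.327, 0.181, 1.607, -0, 1.354, -0.206], TCP at [0.25, -0.518, 0.405] pointing down, gripper open.
Joint ranges: [-2.99, 2.99], [-0.89, 2.07], [0.3, 2.58], [-1.14, 4.28], [0, 2.63], [-3.12, 3.12]. Speed limits (rad/s): [2.57, 2.57, 3.01, 3.14, 3.14, 3.14].

INTERFACE

Orientations are given as a unit quaternion [w, x, y, z].
In Python, from bench import ctrl gives the robot as it stands.
- The arm moves only by the shell command python3 -m pendant 'ROWS'. ROWS is JSON, a list that holds one entry, the list of rows, each a list of 7 numbers: the opening, from 0 (shut) to 1 (fully open), then the shift along the tool's x, y, z in mm, then the turn, a rotation vector about the tool's x, y, z in rad. A call has 1 to 5 rows; each row is the pose to reach, as a shift and turn from the pose commanded when the call began, along the tool's axes at that moment; what a row does not reach only later rows make up. A row lasts 1/12 s, in which the tool goes at most 41.7 mm and 7.16 degrees, less where a joint would pass 70% of its speed; a pose out of reach is approached as far as the arm can. A call with a gripper value outside its range is refused whole. The fingers move at their own pace and stop on an object; the grip force is fixed at half the most. Time passes only in rows, so rows that repeat a pose let the fingers close. It gives the time, the measured TCP pose, the force, the opening and the grip force at its end, in the units of the state.
- ctrl.get_obs(): the state, without advancing time (a new reading comes with each control period).
- ctrl.camera(name): name is "scene" or "top" or "wrist"; returns the picture (384x512x3 uint8, red, green, blue); there is no depth.
- ctrl.camera_params(name): a dict with "mtx" (3x3 intrinsics, pixels), "distortion" ([k1, k2, p1, p2, k3] as OpenCV has them; the pictures are not rectified), "world_from_camera" (4x4, takes a point from camera to world coordinates); the wrist camera has in their place "tool_from_camera" (4x4, takes a point from camera to tool coordinates, whose origin is the TCP and whose axes are the flange's). Camera axes: x right, y down, z forward; pixel columns grow to the right and rows downward; lengths in m; the calibration is good to about 2 mm. A picture is of the moment at which its call begins: read the wrist's pose just before it. camera_params takes no time and is no camera call.
- ctrl.hand_in(): hands the job in; it is judged then, once.
Trained networks look in the newest picture that a camera, given by its name, has taken for a name from the list of things; names that differ only in an ending like _2 or _b are one class to them, and where a whole thing is asked for, a point or a joint stands for the part that bears it (a point fixed in the world has none). Each returns a list of dicts, best first, with "confidence" (0 to 1); they miss things now and then, are a little off and sometimes report something else, mostly with a low value. They report only what shows in the picture. A call takes as long as a camera call. They do not tell look-alikes from the thing itself.
- ctrl.boxes_of(camera, name): "point" ([column, row] as shares, 0 to 1, of the picture: columns of its width, rows of its height, amid what is visible of it).
The state is a dict: "time_s": time; "q": joint angles; "dq": joint speeds; "joint_efforts": joint torques, N m; "eef_pos": TCP position; "eef_rot": TCP orientation; "wrist_force": force on the tool from outside, world axes, zero at the start; "torque": the same for the moment, N m; "opening": opening from 0.0 (shut) to 1.0 (fully open); "grasp_force": force on a finger pad.
Only numpy, scipy, OpenCV 4.12 (cv2) and the standard library are available. Lean on these libraries where they do the work, as an engineer would, in place of code of your own. Each camera call takes 0.05 s, during which the arm holds its last target. There are 200 camera calls.

## Working session

There is one attempt and no reset: what is moved stays moved. The work goes in short steps, Python scripts to look and compute and a shell command to move; the robot and the scene stay as the last step left them, time stands still between calls to the robot, and variables do not carry over. Pictures are saved under pics/ and viewed, at most 10 in all, crops included, and the job is handed in when it is done.

```bash
ls; mkdir -p pics
cat > h.py <<'E'
from bench import ctrl
import numpy as np, cv2
from scipy.spatial.transform import Rotation as R
def Tw(name,obs=None):
    p=ctrl.camera_params(name)
    K=np.array(p["mtx"]);d=np.array(p["distortion"],float)
    if "world_from_camera" in p: T=np.array(p["world_from_camera"])
    else:
        o=obs or ctrl.get_obs(); T=np.eye(4)
        q=o["eef_rot"]; T[:3,:3]=R.from_quat([q[1],q[2],q[3],q[0]]).as_matrix(); T[:3,3]=o["eef_pos"]
        T=T@np.array(p["tool_from_camera"])
    return K,d,T
def px2w(name,uv,z,obs=None):
    K,d,T=Tw(name,obs); uv=np.array(uv,float).reshape(-1,1,2)
    n=cv2.undistortPoints(uv,K,d).reshape(-1,2)
    r=np.c_[n,np.ones(len(n))]@T[:3,:3].T; o=T[:3,3]
    return o+r*((z-o[2])/r[:,2])[:,None]
def w2px(name,P,obs=None):
    K,d,T=Tw(name,obs); Ti=np.linalg.inv(T)
    return cv2.projectPoints(np.array(P,float).reshape(-1,1,3),cv2.Rodrigues(Ti[:3,:3])[0],Ti[:3,3],K,d)[0].reshape(-1,2)
def snap(name,f):
    im=ctrl.camera(name); cv2.imwrite(f"pics/{f}.png",im[:,:,::-1]); return im
E
python3 - <<'E'
from h import *
a=snap("top","t0");b=snap("scene","s0")
for c in("top","scene"):
    for n in("tester","pin_home","pointer","headband","headband_grip","mat","spare_band","sanitiser","mug","screwdriver","tape_roll"):
        r=ctrl.boxes_of(c,n)
        print(c,n,[(round(x["point"][0]*512,1),round(x["point"][1]*384,1),round(x["confidence"],2)) for x in r[:3]])
o=ctrl.get_obs();print({k:np.round(v,3).tolist() for k,v in o.items()})
print(ctrl.camera_params("top")); print(Tw("scene")[2]); print(ctrl.camera_params("wrist"))
E
```

```text
pics
top tester [(215.0, 198.5, 0.97)]
top pin_home [(216.7, 197.4, 0.7)]
top pointer [(219.7, 200.1, 0.62)]
top headband [(144.1, 263.0, 0.87), (245.6, 191.1, 0.81), (301.1, 268.2, 0.53)]
top headband_grip [(217.9, 194.5, 0.81), (131.1, 244.0, 0.73), (314.2, 250.0, 0.71)]
top mat [(352.1, 197.7, 0.68), (224.0, 200.5, 0.59)]
top spare_band [(262.1, 118.6, 0.57)]
top sanitiser [(187.9, 138.1, 0.73)]
top mug [(303.5, 131.3, 0.86)]
top screwdriver [(142.6, 212.4, 0.44)]
top tape_roll [(182.1, 243.7, 0.64)]
scene tester [(282.5, 237.0, 0.77)]
scene pin_home [(284.9, 238.0, 0.57)]
scene pointer [(276.3, 219.5, 0.52)]
scene headband [(265.9, 124.8, 0.98), (424.7, 256.6, 0.97), (256.5, 209.8, 0.62)]
scene headband_grip [(427.9, 264.5, 0.96), (257.2, 187.1, 0.86), (270.9, 148.9, 0.6)]
scene mat [(177.6, 133.5, 0.89), (281.8, 239.7, 0.23)]
scene spare_band []
scene sanitiser [(238.9, 293.3, 0.6), (283.1, 239.0, 0.19)]
scene mug [(151.4, 195.1, 0.73), (353.6, 295.2, 0.48)]
scene screwdriver [(351.2, 295.7, 0.83), (271.5, 215.9, 0.7), (284.4, 236.0, 0.19)]
scene tape_roll [(349.9, 230.6, 0.94)]
[... 994 characters left out ...]
0.58000093 -0.81444751  1.10946757]
 [ 0.          0.          0.          1.        ]]
{'mtx': array([[346.02886591,   0.        , 251.88300614],
       [  0.        , 346.02886591, 197.83846895],
       [  0.        ,   0.        ,   1.        ]]), 'distortion': array([-0.09424441,  0.        ,  0.        ,  0.        ,  0.        ]), 'tool_from_camera': array([[ 3.98113304e-05, -9.62503253e-01, -2.71270135e-01,
         6.95828659e-02],
       [ 9.99998859e-01, -3.71315783e-04,  1.46423761e-03,
        -9.68494061e-05],
       [-1.51006035e-03, -2.71269884e-01,  9.62502140e-01,
         3.09871484e-02],
       [ 0.00000000e+00,  0.00000000e+00,  0.00000000e+00,
         1.00000000e+00]])}
```

```bash
python3 -c "
import cv2,numpy as np
a=cv2.imread('pics/t0.png');cv2.imwrite('pics/t0b.png',cv2.resize(a,(800,600),interpolation=cv2.INTER_CUBIC))"
```

```text
(no output)
```

View pics/t0b.png

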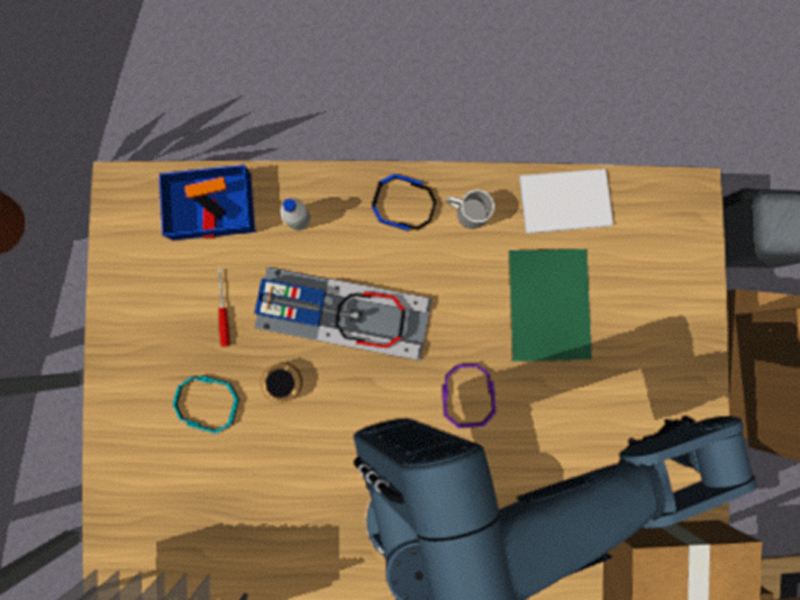

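View pics/s0.png

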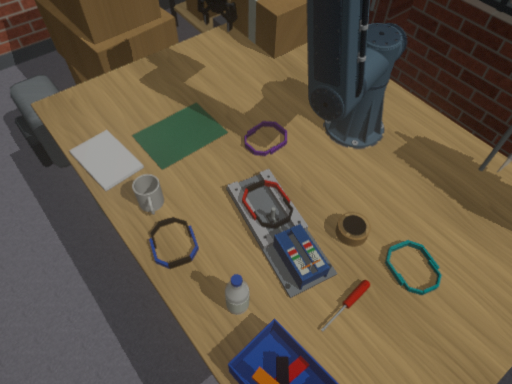

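The top view (800 px scale) shows the tester at about (343,312) with its housing to the left, so the pull is toward image right (world −y). The red band lies on the rails, the mat is at (550,304), the blue spare at (404,202), and the purple and turquoise look-alikes are elsewhere. Next I'll get coarse geometry from this picture.

Run:
```python
from h import *
s=.64
c=np.array([(268,266),(432,293),(419,358),(256,330)])*s
P=px2w("top",c,.012);print(P.round(3), np.linalg.norm(np.diff(P,axis=0),axis=1))
m=np.array([(509,250),(587,249),(591,359),(513,360)])*s
M=px2w("top",m,.004);print(M.round(3),M.mean(0),np.linalg.norm(np.diff(M,axis=0),axis=1))
a=cv2.imread('pics/t0.png')[160:240,155:285];cv2.imwrite('pics/t0c.png',cv2.resize(a,None,fx=6,fy=6,interpolation=cv2.INTER_CUBIC))
```

```text
[[ 0.639  0.362  0.012]
 [ 0.572 -0.058  0.012]
 [ 0.406 -0.025  0.012]
 [ 0.475  0.39   0.012]] [0.42511681 0.16874695 0.42012252]
[[ 0.685 -0.259  0.004]
 [ 0.69  -0.466  0.004]
 [ 0.403 -0.472  0.004]
 [ 0.401 -0.267  0.004]] [ 0.5450321  -0.36601179  0.004     ] [0.20736354 0.28713199 0.20499433]
```

View pics/t0c.png

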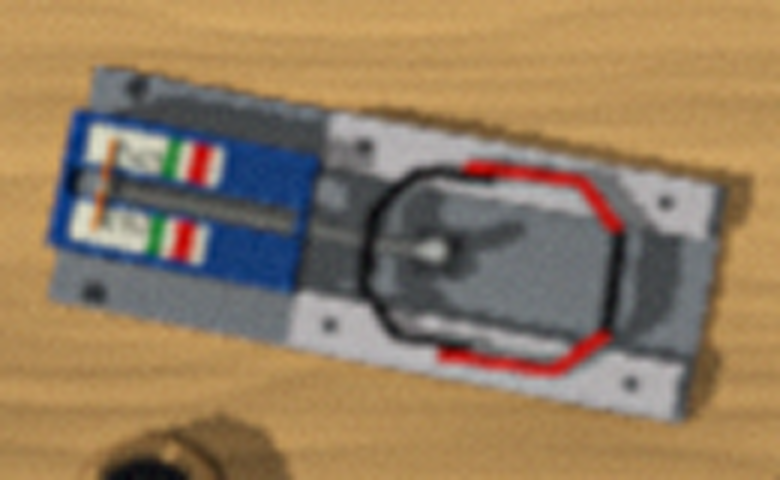

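The crop shows the pin top at (433,248), the brow bar at (615,283), the rear bar at (368,262) and the pointer at (104,185). There are about 30 mm of slack between the pin and the rear bar.

```bash
cat >> h.py <<'E'
def rel(target,yaw_y):
    """shift(mm, tool axes) and turn about tool z to reach TCP target with tool y at world yaw (deg), tool down"""
    o=ctrl.get_obs();q=o["eef_rot"];Rt=R.from_quat([q[1],q[2],q[3],q[0]]).as_matrix()
    y=np.deg2rad(yaw_y);Y=np.array([np.cos(y),np.sin(y),0]);Z=np.array([0,0,-1.]);X=np.cross(Y,Z)
    print("shift",(Rt.T@(np.array(target)-o["eef_pos"])*1e3).round(1),"turn",R.from_matrix(Rt.T@np.c_[X,Y,Z]).as_rotvec().round(4),"t",o["time_s"])
E
python3 - <<'E'
from h import *
f=lambda x,y,z:px2w("top",(155+(x+.5)/6-.5,160+(y+.5)/6-.5),z)[0]
b=f(615,283,.059);p=f(433,248,.07);o=f(104,185,.08);r=f(368,262,.059)
print(b,p,o,r)
for v in(b-p,p-o,b-o):print(np.degrees(np.arctan2(v[1],v[0])),np.hypot(v[0],v[1]))
rel([b[0],b[1]+.05,.42],-99)
E
```

```text
[0.49340307 0.02096576 0.059     ] [0.51488434 0.13746015 0.07      ] [0.55341662 0.34647343 0.08      ] [0.50618076 0.17959194 0.059     ]
-100.44783518176118 0.11845837858840522
-100.44538480438061 0.21253537976101694
-100.44626176270413 0.3309937582798608
shift [ 475.2 -424.4  -15.3] turn [-1.000e-04 -0.000e+00  6.069e-01] t 1.2
```

```bash
python3 -m pendant '[[[1,150,-134,-5,0,0,0],[1,150,-134,-5,0,0,0],[1,150,-134,-5,0,0,0],[1,150,-134,-5,0,0,0],[1,150,-134,-5,0,0,0]]]'
python3 -m pendant '[[[1,150,-134,-5,0,0,0],[1,150,-134,-5,0,0,0],[1,150,-134,-5,0,0,0],[1,150,-134,-5,0,0,0],[1,150,-134,-5,0,0,0]]]'
python3 -m pendant '[[[1,150,-134,-5,0,0,0.63],[1,150,-134,-5,0,0,0.63],[1,150,-134,-5,0,0,0.63],[1,150,-134,-5,0,0,0.63],[1,150,-134,-5,0,0,0.63]]]'
python3 - <<'E'
from h import *
rel([.493,.071,.42],-100.4); print(ctrl.get_obs()["q"])
E
```

```text
time_s: 1.62
eef_pos: [0.3273, -0.3296, 0.4097]
eef_rot: [-0.0, 0.975, 0.223, 0.0]
wrist_force: [-0.1, 0.1, 0.3]
opening: 1.001
grasp_force: 0.0
time_s: 2.03
eef_pos: [0.404, -0.1435, 0.4151]
eef_rot: [0.0, 0.975, 0.223, 0.001]
wrist_force: [1.1, -1.0, 0.2]
opening: 1.0
grasp_force: 0.0
time_s: 2.45
eef_pos: [0.4702, 0.0145, 0.4194]
eef_rot: [0.0, 0.999, -0.036, 0.0]
wrist_force: [0.6, -1.0, 0.0]
opening: 0.995
grasp_force: 0.0
shift [ 18.6 -58.   -0.6] turn [ 0.0002 -0.0009  0.1089] t 2.45
[-2.22177297e-01 -7.33369388e-02  1.84314552e+00 -1.06008025e-04
  1.37090797e+00  1.42123520e+00]
```

```bash
python3 -m pendant '[[[1,18.6,-58,0,0,0,0.109],[1,18.6,-58,0,0,0,0.109],[1,18.6,-58,0,0,0,0.109],[1,18.6,-58,0,0,0,0.109],[1,18.6,-58,0,0,0,0.109]]]'
python3 - <<'E'
from h import *
rel([.493,.071,.42],-100.4)
o=ctrl.get_obs();im=snap("wrist","w1");cv2.imwrite('pics/w1b.png',cv2.resize(im[:,:,::-1],(800,600),interpolation=cv2.INTER_CUBIC))
for n in("pointer","headband_grip","pin_home","headband"):
    print(n,[(np.round(np.array(x["point"])*[512,384],1),round(x["confidence"],2)) for x in ctrl.boxes_of("wrist",n)[:3]])
# predicted features
t=np.radians(-100.45);ux=np.array([np.cos(t),np.sin(t),0]);p0=np.array([.51488,.13746,0])
for d,z,n in((0,.07,"pin"),(.1185,.059,"brow"),(-.209,.08,"ptr"),(-.042,.059,"rear")):
    print(n,w2px("wrist",p0+ux*d+[0,0,z],o).round(1))
E
```

```text
time_s: 2.87
eef_pos: [0.4922, 0.0691, 0.4189]
eef_rot: [0.0, 0.996, -0.088, -0.0]
wrist_force: [0.3, -0.4, -0.8]
opening: 0.998
grasp_force: 0.0
shift [ 0.5 -2.  -1.1] turn [0.0005 0.0004 0.0058] t 2.8667
pointer [(array([172.1, 157.1]), 0.66)]
headband_grip [(array([481.6, 249.8]), 0.83), (array([213.6, 210.3]), 0.56)]
pin_home [(array([173.3, 149.6]), 0.97)]
headband [(array([214. , 212.1]), 0.75), (array([479.8, 246.3]), 0.58)]
pin [[175.7 166.5]]
brow [[300.8 165.1]]
ptr [[-35.4 169.3]]
rear [[135.3 164.4]]
```

View pics/w1b.png

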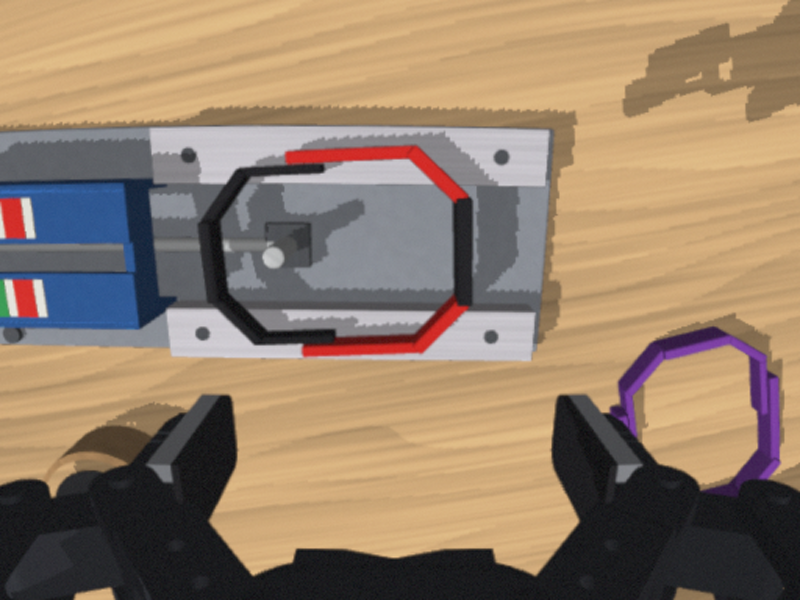

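The wrist view (800 px scale) shows the pin top at (274,258), the brow bar between (463,199) and (464,300), the rear bar around (211,262), and the rails' right-end corners at (552,128) and (532,360). Next I'll convert these to world positions.

Run:
```python
from h import *
s=lambda *a:(np.array(a,float)+.5)/1.5625-.5
P=px2w("wrist",s((274,257)),.07)[0];print("pin",P)
B=px2w("wrist",s((464,201),(464,299)),.059);print("brow",B,B.mean(0),"len",np.linalg.norm(B[0]-B[1]))
v=B[1]-B[0];print("brow yaw",np.degrees(np.arctan2(v[1],v[0])))
C=px2w("wrist",s((150,127),(552,128),(532,360),(170,357)),.035);print(C)
for i,j in((0,1),(3,2),(2,1),(3,0)):
    v=C[j]-C[i];print(np.degrees(np.arctan2(v[1],v[0])),np.linalg.norm(v))
print("endmid",(C[1]+C[2])/2)
Rr=px2w("wrist",s((211,222),(219,300)),.059);print("rear",Rr.mean(0))
b=B.mean(0);print("gap",np.linalg.norm((b-Rr.mean(0))[:2]),"brow-pin",np.linalg.norm((b-P)[:2]))
rel([b[0],b[1],.30],-100.4)
```

```text
pin [0.51745326 0.13688534 0.07      ]
brow [[0.52884573 0.01909075 0.059     ]
 [0.46850569 0.02794118 0.059     ]] [0.49867571 0.02351596 0.059     ] len 0.060985655983222885
brow yaw 171.65558239498424
[[ 0.60959155  0.2055042   0.035     ]
 [ 0.56238152 -0.04554691  0.035     ]
 [ 0.40948897 -0.0151033   0.035     ]
 [ 0.45669828  0.23597006  0.035     ]]
-100.65006553030628 0.25545145542393854
-100.64898560931124 0.25547319907087657
-11.261312853070757 0.15589401913145773
-11.269284693478728 0.1558990675329068
endmid [ 0.48593524 -0.0303251   0.035     ]
rear [0.5198717  0.17695274 0.059     ]
gap 0.15489388422281894 brow-pin 0.11491393489286948
shift [ 14.2  43.  119.1] turn [ 0.0001 -0.0002  0.0034] t 3.1167
```

```bash
python3 -m pendant '[[[1,14.2,43,40,0,0,0.008],[1,14.2,43,70,0,0,0.008],[1,14.2,43,110,0,0,0.008],[1,14.2,43,150,0,0,0.008],[1,14.2,43,170,0,0,0.008]]]'
python3 -m pendant '[[[1,0,0,10,0,0,0],[1,0,0,20,0,0,0],[1,0,0,30,0,0,0],[1,0,0,40,0,0,0],[1,0,0,40,0,0,0]]]'
python3 - <<'E'
from h import *
o=ctrl.get_obs();rel([.4987,.0235,.209],-100)
im=snap("wrist","w2")
print(w2px("wrist",[.4987,.0235,.059],o))
E
```

```text
time_s: 3.53
eef_pos: [0.4966, 0.0238, 0.2445]
eef_rot: [-0.0, 0.996, -0.093, -0.003]
wrist_force: [-1.2, 0.1, -0.3]
opening: 0.993
grasp_force: 0.0
time_s: 3.95
eef_pos: [0.4987, 0.0245, 0.2083]
eef_rot: [-0.0, 0.996, -0.092, -0.0]
wrist_force: [-1.1, -0.5, -0.2]
opening: 1.003
grasp_force: 0.0
shift [ 0.2  1.  -0.7] turn [-0.      0.0007 -0.01  ] t 3.95
[[255.61631036 287.31800546]]
```

View pics/w2.png

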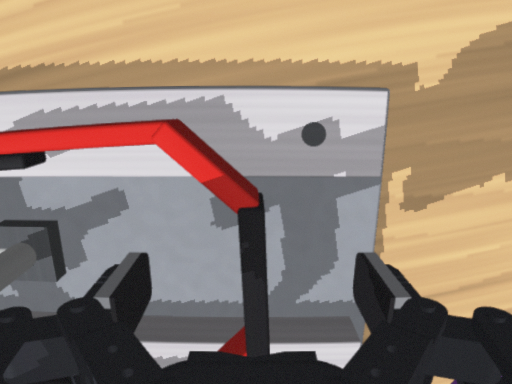

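The brow bar at about (255,275) stands midway between the open fingers, so I'll close on it.

```bash
python3 -m pendant '[[[0,0,0,0,0,0,0],[0,0,0,0,0,0,0],[0,0,0,0,0,0,0],[0,0,0,0,0,0,0],[0,0,0,0,0,0,0]]]'
python3 -m pendant '[[[0,0,0,0,0,0,0],[0,0,0,0,0,0,0],[0,0,0,0,0,0,0],[0,0,0,0,0,0,0],[0,0,0,0,0,0,0]]]'
```

```text
time_s: 4.42
eef_pos: [0.499, 0.0246, 0.2095]
eef_rot: [0.0, 0.996, -0.092, 0.0]
wrist_force: [-0.0, 0.5, 0.1]
opening: 0.301
grasp_force: 0.0
time_s: 4.83
eef_pos: [0.499, 0.0245, 0.2094]
eef_rot: [0.0, 0.996, -0.092, 0.0]
wrist_force: [-1.0, -0.5, 5.4]
opening: 0.1
grasp_force: 59.2
```

Gripped. I'll take a baseline reading of the orange pointer before pulling.

```bash
cat >> h.py <<'E'
U=np.array([-.1848,-.9828,0]); PIN=np.array([.5174,.1367,0])
def ptr(cam,f=None):
    im=snap(cam,f) if f else ctrl.camera(cam)
    hsv=cv2.cvtColor(im,cv2.COLOR_RGB2HSV)
    m=cv2.inRange(hsv,(8,110,80),(24,255,255))
    a=w2px(cam,PIN-U*.225+[0,0,.08]);b=w2px(cam,PIN-U*.13+[0,0,.08])
    line=np.zeros_like(m);cv2.line(line,tuple(int(round(x)) for x in a[0]),tuple(int(round(x)) for x in b[0]),255,13)
    ys,xs=np.nonzero(m&line)
    if len(xs)<3: return len(xs),None
    w=(hsv[ys,xs,1]/255.)
    c=np.array([(xs*w).sum(),(ys*w).sum()])/w.sum()
    P=px2w(cam,c,.08)[0]
    return len(xs),c.round(2),round(float((P-PIN)@U)*1e3,1),round(float((P-PIN)@[.9828,-.1848,0])*1e3,1)
E
python3 - <<'E'
from h import *
for c in("top","scene"):print(c,ptr(c,"b_"+c))
a=cv2.imread('pics/b_top.png')[150:250,140:290];b=cv2.imread('pics/b_scene.png')[170:300,210:350]
cv2.imwrite('pics/b.png',np.hstack([cv2.resize(a,(400,267)),cv2.resize(b[:93],(400,267))]))
E
```

```text
top (25, array([167.93, 189.14]), -228.8, -1.5)
scene (23, array([309.24, 264.53]), -216.2, 0.8)
```

View pics/b.png

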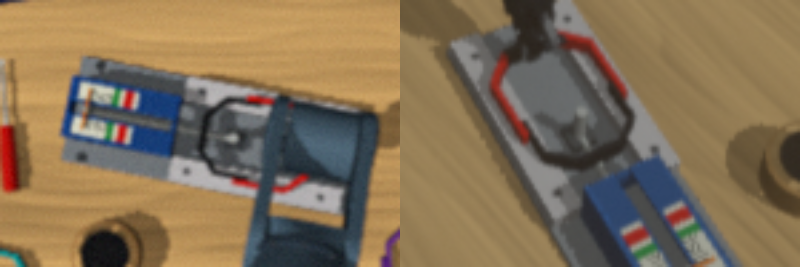

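The top view leaves both the pointer (about (85,108) in the left panel) and the pin unobstructed. Table pixels contaminate the segmentation, so I'll rectify the housing top instead.

```bash
cat >> h.py <<'E'
def rect(im,cam,x0=-250,x1=-85,w=36,z=.08,step=.5):
    xs=np.arange(x0,x1,step);ys=np.arange(-w,w,step);X,Y=np.meshgrid(xs,ys)
    n=np.array([.9828,-.1848,0]);P=PIN+X[...,None]/1e3*U+Y[...,None]/1e3*n+[0,0,z]
    m=w2px(cam,P).reshape(*X.shape,2).astype(np.float32)
    return xs,ys,cv2.remap(im,m[...,0],m[...,1],cv2.INTER_CUBIC)
def ptr2(cam,im=None):
    im=ctrl.camera(cam) if im is None else im
    xs,ys,r=rect(im,cam);r=r.astype(float)
    h=cv2.cvtColor(r.astype(np.uint8),cv2.COLOR_RGB2HSV)
    o=((h[...,0]>6)&(h[...,0]<24)&(h[...,1]>90))*h[...,1].astype(float)
    p=o[np.abs(ys)<28].mean(0);p[xs<-228]=0
    k=np.convolve(p,np.ones(16)/16,'same');i=k.argmax();s=slice(max(i-14,0),i+15)
    return round(float((xs[s]*p[s]).sum()/(p[s].sum()+1e-9)),2),round(k[i],1)
E
python3 - <<'E'
from h import *
out=[]
for c in("top","scene"):
    for f in(("t0","b_top") if c=="top" else ("s0","b_scene")):
        im=cv2.imread(f'pics/{f}.png')[:,:,::-1].copy();print(f,ptr2(c,im))
    out.append(rect(im,c)[2])
cv2.imwrite('pics/r.png',cv2.resize(np.vstack(out)[:,:,::-1],None,fx=2,fy=2))
E
```

```text
t0 (-212.91, np.float64(83.4))
b_top (-212.9, np.float64(81.8))
s0 (-216.12, np.float64(89.8))
b_scene (-216.12, np.float64(88.6))
```

View pics/r.png

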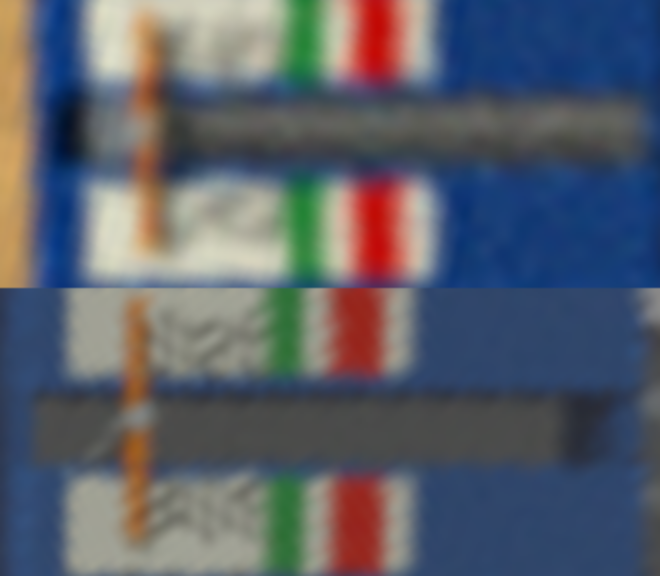

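The rectified strips from both cameras show the pointer home, at −212.9 (top) and −216.1 (scene), with the green centre about 39 mm farther on. I'll start the pull.

```bash
python3 -m pendant '[[[0,0,4,-1,0,0,0],[0,0,9,-1,0,0,0],[0,0,14,-1,0,0,0],[0,0,19,-1,0,0,0],[0,0,24,-1,0,0,0]]]'
python3 -m pendant '[[[0,0,3,0,0,0,0],[0,0,6,0,0,0,0],[0,0,9,0,0,0,0],[0,0,12,0,0,0,0],[0,0,15,0,0,0,0]]]'
python3 -m pendant '[[[0,0,3,0,0,0,0],[0,0,6,0,0,0,0],[0,0,8,0,0,0,0],[0,0,10,0,0,0,0],[0,0,10,0,0,0,0]]]'
python3 - <<'E'
from h import *
print(ptr2("top"),ptr2("scene"));print(ctrl.get_obs()["wrist_force"])
E
```

```text
time_s: 5.35
eef_pos: [0.4941, 0.0003, 0.2098]
eef_rot: [-0.0, 0.996, -0.092, -0.0]
wrist_force: [0.4, -0.4, -1.3]
opening: 0.103
grasp_force: 58.2
time_s: 5.77
eef_pos: [0.4916, -0.0139, 0.21]
eef_rot: [-0.0, 0.996, -0.092, -0.0]
wrist_force: [-0.0, 1.9, -1.8]
opening: 0.104
grasp_force: 58.2
time_s: 6.18
eef_pos: [0.4898, -0.0236, 0.21]
eef_rot: [-0.0, 0.996, -0.092, -0.0]
wrist_force: [1.0, 6.2, -0.7]
opening: 0.105
grasp_force: 58.3
(-198.66, np.float64(98.0)) (-201.69, np.float64(92.9))
[ 1.07745745  4.46328536 -2.0112377 ]
```

Travel is 14.3 mm, so about 24.5 mm more is needed.

```bash
python3 -m pendant '[[[0,0,3,0,0,0,0],[0,0,6,0,0,0,0],[0,0,9,0,0,0,0],[0,0,12,0,0,0,0],[0,0,15,0,0,0,0]]]'
python3 -m pendant '[[[0,0,3,0,0,0,0],[0,0,5,0,0,0,0],[0,0,7,0,0,0,0],[0,0,8,0,0,0,0],[0,0,8,0,0,0,0]]]'
python3 - <<'E'
from h import *
print(ptr2("top"),ptr2("scene"));print(ctrl.get_obs()["wrist_force"])
E
```

```text
time_s: 6.7
eef_pos: [0.487, -0.0377, 0.2099]
eef_rot: [-0.001, 0.996, -0.092, -0.0]
wrist_force: [1.1, 9.2, -1.3]
opening: 0.099
grasp_force: 58.3
time_s: 7.12
eef_pos: [0.4855, -0.0452, 0.2098]
eef_rot: [-0.001, 0.996, -0.092, -0.0]
wrist_force: [2.5, 10.5, -1.0]
opening: 0.104
grasp_force: 58.4
(-177.26, np.float64(86.8)) (-180.18, np.float64(91.9))
[ 2.1782943  10.60603849 -1.31581479]
```

```bash
python3 -m pendant '[[[0,0,1.5,0,0,0,0],[0,0,3,0,0,0,0],[0,0,3,0,0,0,0],[0,0,3,0,0,0,0],[0,0,3,0,0,0,0]]]'
python3 - <<'E'
from h import *
print(ptr2("top"),ptr2("scene"))
E
python3 -m pendant '[[[0,0,0,0,0,0,0],[0,0,0,0,0,0,0],[0,0,0,0,0,0,0],[0,0,0,0,0,0,0],[0,0,0,0,0,0,0]]]'
python3 -m pendant '[[[0,0,0,0,0,0,0],[0,0,0,0,0,0,0],[0,0,0,0,0,0,0],[0,0,0,0,0,0,0],[0,0,0,0,0,0,0]]]'
python3 -m pendant '[[[0,0,0,0,0,0,0],[0,0,0,0,0,0,0],[0,0,0,0,0,0,0],[0,0,0,0,0,0,0],[0,0,0,0,0,0,0]]]'
python3 - <<'E'
from h import *
print(ptr2("top"),ptr2("scene"))
E
```

```text
time_s: 7.63
eef_pos: [0.4849, -0.0479, 0.2098]
eef_rot: [-0.001, 0.996, -0.092, -0.0]
wrist_force: [4.1, 11.4, -1.5]
opening: 0.106
grasp_force: 58.4
(-174.41, np.float64(48.1)) (-177.52, np.float64(94.0))
time_s: 8.15
eef_pos: [0.4849, -0.0478, 0.2098]
eef_rot: [-0.001, 0.996, -0.092, -0.0]
wrist_force: [2.0, 12.4, -1.8]
opening: 0.103
grasp_force: 58.4
time_s: 8.57
eef_pos: [0.4849, -0.0478, 0.2098]
eef_rot: [-0.001, 0.996, -0.092, -0.0]
wrist_force: [2.1, 11.9, -1.3]
opening: 0.104
grasp_force: 58.4
time_s: 8.98
eef_pos: [0.4849, -0.0478, 0.2098]
eef_rot: [-0.001, 0.996, -0.092, -0.0]
wrist_force: [2.6, 11.4, -1.8]
opening: 0.1
grasp_force: 58.4
(-174.45, np.float64(52.4)) (-177.52, np.float64(94.0))
```

Travel held at 38.5 mm in the green for over 1.3 s. I'll ease back slowly.

```bash
python3 -m pendant '[[[0,0,-2,0,0,0,0],[0,0,-4,0,0,0,0],[0,0,-6,0,0,0,0],[0,0,-8,0,0,0,0],[0,0,-10,0,0,0,0]]]'
python3 -m pendant '[[[0,0,-2,0,0,0,0],[0,0,-4,0,0,0,0],[0,0,-6,0,0,0,0],[0,0,-8,0,0,0,0],[0,0,-10,0,0,0,0]]]'
python3 -m pendant '[[[0,0,-2,0,0,0,0],[0,0,-4,0,0,0,0],[0,0,-6,0,0,0,0],[0,0,-8,0,0,0,0],[0,0,-10,0,0,0,0]]]'
python3 -m pendant '[[[0,0,-2,0,0,0,0],[0,0,-4,0,0,0,0],[0,0,-6,0,0,0,0],[0,0,-8,0,0,0,0],[0,0,-10,0,0,0,0]]]'
python3 -m pendant '[[[0,0,-2,0,0,0,0],[0,0,-4,0,0,0,0],[0,0,-6,0,0,0,0],[0,0,-6,0,0,0,0],[0,0,-6,0,0,0,0]]]'
python3 - <<'E'
from h import *
print(ptr2("top"),ptr2("scene"))
o=ctrl.get_obs();im=snap("wrist","w3");im2=snap("scene","s3")
cv2.imwrite('pics/w3b.png',np.hstack([cv2.resize(im,(400,300)),cv2.resize(im2[150:300,190:390],(400,300))])[:,:,::-1])
E
```

```text
time_s: 9.5
eef_pos: [0.4868, -0.0383, 0.2099]
eef_rot: [-0.001, 0.996, -0.092, -0.0]
wrist_force: [1.4, 9.0, -1.8]
opening: 0.103
grasp_force: 58.4
time_s: 9.92
eef_pos: [0.4887, -0.0288, 0.21]
eef_rot: [-0.0, 0.996, -0.092, -0.0]
wrist_force: [0.8, 6.9, -1.1]
opening: 0.106
grasp_force: 58.5
time_s: 10.33
eef_pos: [0.4906, -0.0195, 0.21]
eef_rot: [0.0, 0.996, -0.092, -0.0]
wrist_force: [0.9, 4.0, -0.7]
opening: 0.103
grasp_force: 58.5
time_s: 10.75
eef_pos: [0.4925, -0.0099, 0.2101]
eef_rot: [0.0, 0.996, -0.092, 0.0]
wrist_force: [-0.6, 1.6, -1.4]
opening: 0.102
grasp_force: 58.6
time_s: 11.17
eef_pos: [0.4935, -0.0039, 0.21]
eef_rot: [0.0, 0.996, -0.092, 0.0]
wrist_force: [-0.2, 0.8, -0.8]
opening: 0.101
grasp_force: 58.6
(-212.88, np.float64(83.2)) (-216.12, np.float64(88.5))
```

View pics/w3b.png

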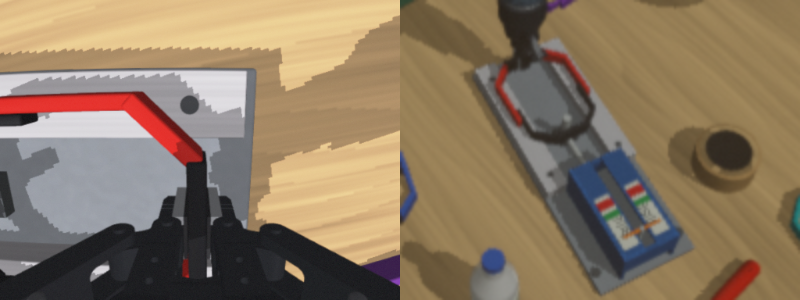

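The pointer is home (same reading as the baseline) and the band is still held. Next I'll segment the mat for its pose, and lift the band.

```bash
python3 -m pendant '[[[0,0,-4,0,0,0,0],[0,0,-4,-8,0,0,0],[0,0,-4,-25,0,0,0],[0,0,-4,-45,0,0,0],[0,0,-4,-65,0,0,0]]]'
python3 -m pendant '[[[0,0,0,-20,0,0,0],[0,0,0,-45,0,0,0],[0,0,0,-65,0,0,0],[0,0,0,-65,0,0,0],[0,0,0,-65,0,0,0]]]'
python3 - <<'E'
from h import *
for c,f in(("top","t0"),("scene","s0")):
    im=cv2.imread(f'pics/{f}.png');h=cv2.cvtColor(im,cv2.COLOR_BGR2HSV)
    m=cv2.inRange(h,(55,70,30),(90,255,200))
    n,l,st,ce=cv2.connectedComponentsWithStats(m);i=1+st[1:,4].argmax()
    cnt=max(cv2.findContours((l==i).astype(np.uint8),cv2.RETR_EXTERNAL,cv2.CHAIN_APPROX_NONE)[0],key=cv2.contourArea).reshape(-1,2)
    P=px2w(c,cnt,.004)[:,:2].astype(np.float32);print(c,st[i],cv2.minAreaRect(P),px2w(c,ce[i],.004))
print(ptr2("top"),ptr2("scene"))
im=snap("scene","s4");im2=snap("wrist","w4")
cv2.imwrite('pics/s4b.png',np.hstack([cv2.resize(im[100:300,190:390],(400,400)),cv2.resize(im2,(400,300))[np.r_[0:300,0:100]]])[:,:,::-1])
rel([.470,-.366,.33],179)
E
```

```text
time_s: 11.78
eef_pos: [0.494, 0.0002, 0.276]
eef_rot: [-0.0, 0.996, -0.092, -0.0]
wrist_force: [1.7, 0.8, -1.3]
opening: 0.108
grasp_force: 58.6
time_s: 12.2
eef_pos: [0.4946, 0.0, 0.3416]
eef_rot: [0.0, 0.996, -0.092, 0.002]
wrist_force: [0.6, -0.5, -1.6]
opening: 0.1
grasp_force: 58.6
top [ 326  160   52   71 3464] ((0.5455121397972107, -0.36431777477264404), (0.2840109169483185, 0.2041390985250473), 1.3709046840667725) [[ 0.54437454 -0.36301401  0.004     ]]
scene [ 134  104   93   64 3009] ((0.5476067662239075, -0.3606725335121155), (0.2821047604084015, 0.20265035331249237), 1.4037158489227295) [[ 0.55501257 -0.35635317  0.004     ]]
(-212.87, np.float64(83.3)) (-216.1, np.float64(88.8))
shift [ 44.  364.3   8.4] turn [0.0019 0.0025 1.4037] t 12.4
```

View pics/s4b.png

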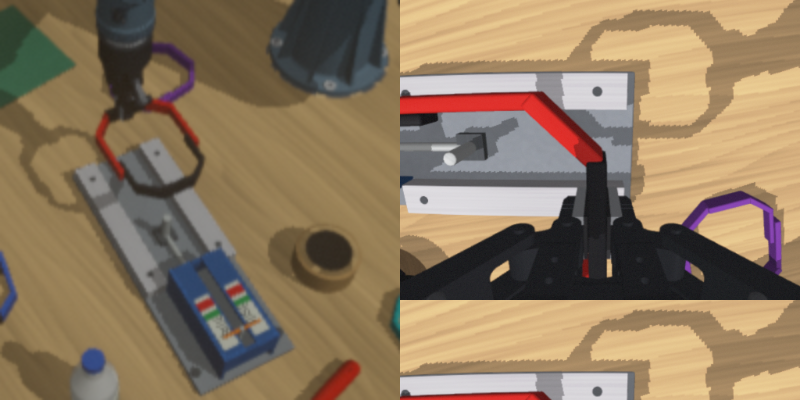

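The band hangs clear of the pin, and the pin and pointer are home. I'll carry it to the mat.

```bash
python3 -m pendant '[[[0,4,35,0,0,0,0],[0,9,72,0,0,0,0],[0,13,110,0,0,0,0],[0,18,148,0,0,0,0],[0,22,182,0,0,0,0]]]'
python3 -m pendant '[[[0,4,38,0,0,0,0],[0,9,76,0,0,0,0],[0,13,114,0,0,0,0],[0,18,150,0,0,0,0],[0,22,180,0,0,0,0]]]'
python3 -m pendant '[[[0,0,0,0,0,0,0.11],[0,0,0,0,0,0,0.22],[0,0,0,0,0,0,0.34],[0,0,0,0,0,0,0.46],[0,0,0,0,0,0,0.58]]]'
python3 -m pendant '[[[0,0,0,0,0,0,0.12],[0,0,0,0,0,0,0.24],[0,0,0,0,0,0,0.36],[0,0,0,0,0,0,0.48],[0,0,0,0,0,0,0.59]]]'
python3 -m pendant '[[[0,0,0,0,0,0,0.1],[0,0,0,0,0,0,0.19],[0,0,0,0,0,0,0.19],[0,0,0,0,0,0,0.19],[0,0,0,0,0,0,0.19]]]'
python3 - <<'E'
from h import *
rel([.469,-.365,.18],181.4);print(ctrl.get_obs()["q"])
o=ctrl.get_obs();im=snap("wrist","w5")
h=cv2.cvtColor(im,cv2.COLOR_RGB2HSV);print(w2px("wrist",[[.546,-.363,.004],[.546+.145,-.363-.105,.004],[.546+.145,-.363+.105,.004]],o))
E
```

```text
time_s: 12.82
eef_pos: [0.4818, -0.1848, 0.3388]
eef_rot: [-0.0, 0.996, -0.092, -0.001]
wrist_force: [1.2, 0.1, -1.0]
opening: 0.104
grasp_force: 58.7
time_s: 13.23
eef_pos: [0.4702, -0.3664, 0.3385]
eef_rot: [-0.001, 0.996, -0.093, -0.001]
wrist_force: [-0.0, 0.2, -1.4]
opening: 0.098
grasp_force: 58.7
time_s: 13.65
eef_pos: [0.4707, -0.3638, 0.3382]
eef_rot: [-0.001, 0.927, -0.376, -0.001]
wrist_force: [-0.4, 1.2, -1.1]
opening: 0.102
grasp_force: 58.9
time_s: 14.07
eef_pos: [0.4708, -0.3637, 0.3383]
eef_rot: [-0.0, 0.777, -0.629, -0.001]
wrist_force: [0.2, -0.4, -1.2]
opening: 0.105
grasp_force: 58.9
time_s: 14.48
eef_pos: [0.4709, -0.3638, 0.3392]
eef_rot: [-0.0, 0.717, -0.697, -0.001]
wrist_force: [-0.6, 0.2, 0.3]
opening: 0.1
grasp_force: 58.7
shift [  1.3   1.8 159.2] turn [0.0009 0.0012 0.0044] t 14.4833
[-8.57071386e-01  2.89540293e-01  1.61358652e+00  4.62728363e-05
  1.23996808e+00  2.25562488e+00]
[[169.50932598 177.89684064]
 [  5.36383526  57.60001404]
 [ 34.78031987 274.92017459]]
```

View pics/w5.png

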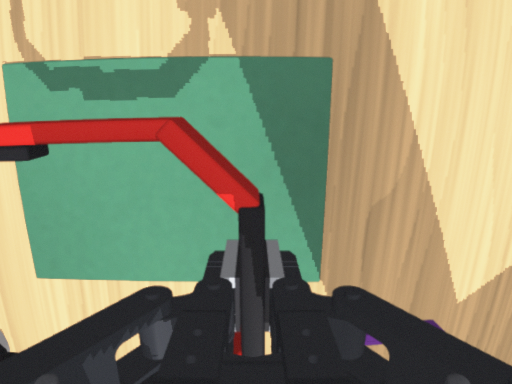

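The band is over the mat, whose corners show at (5,65), (332,57), (320,281) and (36,278). I'll compute the mat centre from these.

Run:
```python
from h import *
C=px2w("wrist",[(5,65),(332,57),(320,281),(36,278)],.004);print(C.round(3))
a=(C[0]+C[3])/2-(C[1]+C[2])/2;print(C.mean(0),np.degrees(np.arctan2(a[1],a[0])),np.hypot(*a[:2]))
m=C.mean(0)[:2]*.7+np.array([.546,-.363])*.3
y=np.radians(181);g=m+.077*np.array([np.cos(y),np.sin(y)]);print(m,g)
rel([g[0],g[1],.181],181)
```

```text
[[ 0.692 -0.462  0.004]
 [ 0.408 -0.471  0.004]
 [ 0.401 -0.263  0.004]
 [ 0.691 -0.255  0.004]]
[ 0.54799153 -0.36257869  0.004     ] 1.6994355583985365 0.2870425286766908
[ 0.54739407 -0.36270508] [ 0.4704058  -0.36404892]
shift [  0.3   0.5 158.4] turn [0.0007 0.0008 0.0109] t 14.5333
```

```bash
python3 -m pendant '[[[0,0,0,30,0,0,0],[0,0,0.5,60,0,0,0],[0,0,0.5,85,0,0,0],[0,0,0.5,105,0,0,0],[0,0,0.5,120,0,0,0]]]'
python3 -m pendant '[[[0,0,0,12,0,0,0],[0,0,0,22,0,0,0],[0,0,0,30,0,0,0],[0,0,0,36,0,0,0],[0,0,0,36,0,0,0]]]'
python3 - <<'E'
from h import *
rel([.4704,-.364,.179],181)
im=snap("scene","s6");cv2.imwrite('pics/s6b.png',cv2.resize(im[60:240,80:320],(800,600),interpolation=cv2.INTER_CUBIC)[:,:,::-1])
E
```

```text
time_s: 14.95
eef_pos: [0.47, -0.3633, 0.2175]
eef_rot: [-0.0, 0.717, -0.697, -0.002]
wrist_force: [0.2, 0.4, -1.7]
opening: 0.108
grasp_force: 58.7
time_s: 15.37
eef_pos: [0.4704, -0.3638, 0.1831]
eef_rot: [-0.0, 0.716, -0.698, -0.001]
wrist_force: [0.1, 0.6, -1.7]
opening: 0.101
grasp_force: 58.7
shift [ 0.2 -0.   4.1] turn [0.0008 0.001  0.009 ] t 15.3667
```

View pics/s6b.png

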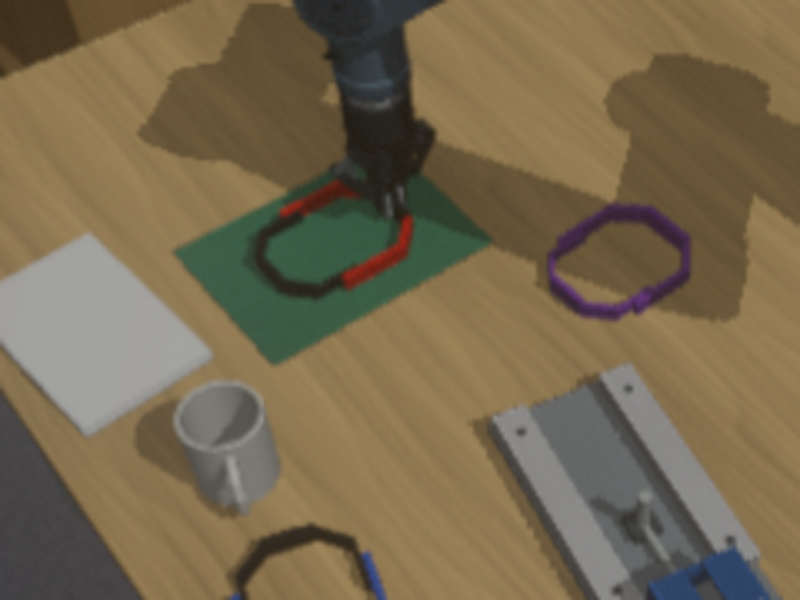

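The band hovers just above the middle of the mat, lengthwise. I'll lower it slightly, release, and retreat straight up.

```bash
python3 -m pendant '[[[0,0,0,1,0,0,0],[0,0,0,2,0,0,0],[0,0,0,3,0,0,0],[0,0,0,4,0,0,0],[0,0,0,4,0,0,0]]]'
python3 -m pendant '[[[0.2,0,0,0,0,0,0],[0.25,0,0,0,0,0,0],[0.3,0,0,0,0,0,0],[0.35,0,0,0,0,0,0],[0.35,0,0,0,0,0,0]]]'
python3 -m pendant '[[[0.5,0,0,-1,0,0,0],[0.5,0,0,-6,0,0,0],[0.5,0,0,-14,0,0,0],[0.5,0,0,-28,0,0,0],[0.5,0,0,-45,0,0,0]]]'
python3 -m pendant '[[[0.5,0,0,-35,0,0,0],[0.5,0,0,-70,0,0,0],[0.5,0,0,-105,0,0,0],[0.5,0,0,-120,0,0,0],[0.5,0,0,-120,0,0,0]]]'
python3 - <<'E'
from h import *
o=ctrl.get_obs();print(o["eef_pos"],ptr2("top"))
im=snap("scene","s7");w=snap("wrist","w7")
cv2.imwrite('pics/f.png',np.hstack([cv2.resize(im[60:240,80:320],(400,300)),cv2.resize(w,(400,300))])[:,:,::-1])
print("mat c px/1.28",w2px("wrist",[.5474,-.3627,.028],o)/1.28)
E
```

```text
time_s: 15.83
eef_pos: [0.4706, -0.364, 0.1801]
eef_rot: [0.0, 0.716, -0.698, 0.0]
wrist_force: [-0.4, 0.5, -1.4]
opening: 0.102
grasp_force: 58.7
time_s: 16.25
eef_pos: [0.4706, -0.3641, 0.1802]
eef_rot: [0.0, 0.716, -0.698, 0.0]
wrist_force: [0.4, -0.1, 0.8]
opening: 0.354
grasp_force: 0.0
time_s: 16.67
eef_pos: [0.4703, -0.3637, 0.2258]
eef_rot: [-0.0, 0.716, -0.698, -0.001]
wrist_force: [-0.7, -0.1, -0.2]
opening: 0.5
grasp_force: 0.0
time_s: 17.08
eef_pos: [0.4717, -0.3651, 0.3523]
eef_rot: [0.0, 0.716, -0.698, 0.006]
wrist_force: [-0.3, -0.2, 0.3]
opening: 0.495
grasp_force: 0.0
[ 0.47166445 -0.3650744   0.35229211] (-212.89, np.float64(83.5))
mat c px/1.28 [[132.23669864 145.1863156 ]]
```

View pics/f.png

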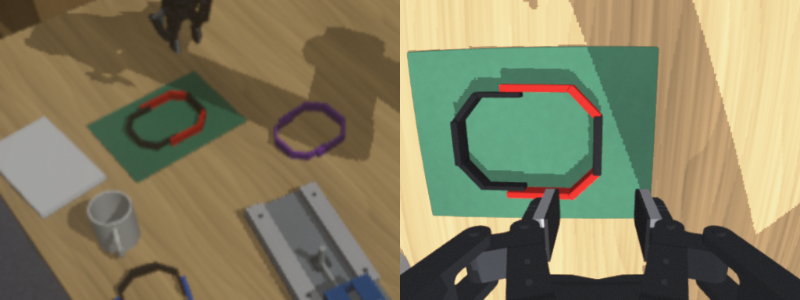

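The band lies flat on the mat, with the left arm top near (540,90) and the right near (540,193) in the right panel. I'll check its centring numerically from the stored picture.

Run:
```python
from h import *
f=lambda *p:px2w("wrist",np.array(p,float)*1.28,.028)
b=f((199,116),(199,170));r=f((58,122),(64,182));print("brow",b.mean(0),"rear",r.mean(0),"mid",(b.mean(0)+r.mean(0))/2)
v=b.mean(0)-r.mean(0);print("yaw",np.degrees(np.arctan2(v[1],v[0])),np.hypot(*v[:2]))
m=px2w("wrist",np.array([(8,51),(258,47),(250.5,218),(34,215)])*1.28,.004);print("mat",m.mean(0))
```

```text
brow [ 0.46875285 -0.36395431  0.028     ] rear [ 0.62379883 -0.34951681  0.028     ] mid [ 0.54627584 -0.35673556  0.028     ]
yaw -174.68009905929864 0.15571671887236452
mat [ 0.54553179 -0.36216471  0.004     ]
```

```bash
python3 -m pendant '[[[0.5,0,35,-10,0,0,0],[0.5,0,70,-20,0,0,0],[0.5,0,105,-20,0,0,0],[0.5,0,140,-20,0,0,0],[0.5,0,140,-20,0,0,0]]]'
python3 - <<'E'
from h import *
for c in("top","scene"):
    im=snap(c,"g_"+c);h=cv2.cvtColor(im,cv2.COLOR_RGB2HSV)
    # rectify mat region at z=.028 (band top), grid 1mm, world x across, y down
    X,Y=np.meshgrid(np.arange(.39,.70,.001),np.arange(-.48,-.24,.001))
    m=w2px(c,np.stack([X,Y,0*X+.028],-1)).reshape(*X.shape,2).astype(np.float32)
    r=cv2.remap(im,m[...,0],m[...,1],cv2.INTER_CUBIC);cv2.imwrite(f'pics/r_{c}.png',r[:,:,::-1])
    hh=cv2.cvtColor(r,cv2.COLOR_RGB2HSV)
    red=((hh[...,0]<8)|(hh[...,0]>172))&(hh[...,1]>120)&(hh[...,2]>60)
    blk=(hh[...,2]<50)&(hh[...,1]<150)
    n,l,st,ce=cv2.connectedComponentsWithStats((red|blk).astype(np.uint8))
    i=max(range(1,n),key=lambda k:red[l==k].sum());ys,xs=np.nonzero(l==i)
    rc=cv2.minAreaRect(np.c_[X[ys,xs],Y[ys,xs]].astype(np.float32));print(c,st[i],rc)
    for s in(-1,1):
        k=red&((Y+.36)*s>0);print(" red arm",X[k].mean() if k.any() else 0,Y[k].mean() if k.any() else 0,k.sum())
a,b=[cv2.imread(f'pics/r_{c}.png') for c in("top","scene")];cv2.imwrite('pics/rr.png',cv2.resize(np.hstack([a,b]),(775,300)))
E
```

```text
time_s: 17.65
eef_pos: [0.3264, -0.3669, 0.3627]
eef_rot: [0.0, 0.715, -0.699, -0.003]
wrist_force: [-0.2, -0.6, -0.6]
opening: 0.499
grasp_force: 0.0
top [  74   51  170  137 5618] ((0.5485000014305115, -0.3610000014305115), (0.13599997758865356, 0.1690000295639038), 90.0)
 red arm 0.518854942233633 -0.41781578947368414 1558
 red arm 0.5167624671916011 -0.30485761154855623 1524
scene [  84   58  107   45 2380] ((0.5251892805099487, -0.4086998403072357), (0.03882325813174248, 0.10806847363710403), 74.87598419189453)
 red arm 0.5207323529411766 -0.4068201680672268 2380
 red arm 0.5283967741935485 -0.29368894009216573 2170
```

View pics/rr.png

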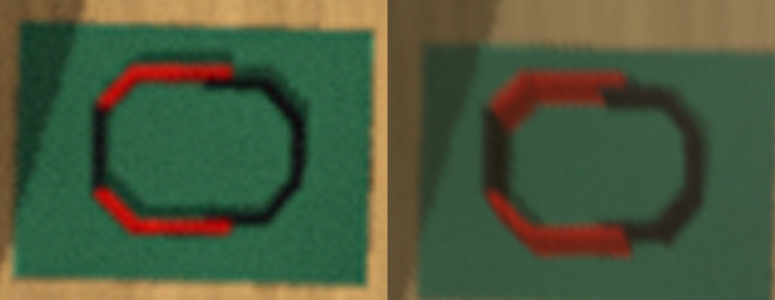

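The rectified top view puts the band's centre within about 3 mm of the mat's centre and its heading within about 1.5°. It lies flat and the gripper is clear, so I'll hand in.

```bash
python3 -c "
from bench import ctrl
print(ctrl.hand_in())"
```

```text
the job is handed in; nothing more can be done
None
```

The job is handed in (verdict not shown): the band was held at about 38.5 mm travel (green) for over 1.3 s, eased home, and laid flat and lengthwise within about 3 mm of the mat's centre by about 18 s; however, I viewed 13 pictures, over the limit of 10.

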